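Find the change gear that meshes with the line winder's master gear

ROBOT

A 6-joint arm with a two-finger parallel gripper is mounted at the origin on the work surface. World frame = base frame: x ahead of the robot, y to its left, z up, the work surface at z = 0. Lengths are in m, angles in rad, forces in N, time in s.
With the tool pointing down it reaches from about 0.35 to 0.975 m from the base axis. Payload 7.1 kg.
Tool frame: the origin (TCP) lies on the front face of the gripper's body, between the roots of the fingers; the fingertips stand 80 mm ahead of it and the grasp point (between the pads) lies 61 mm ahead of it; z points along the fingers, y is the line along which they close (so a half turn about z gives the same grasp; the last joint's range is limited). The gripper opens to 88 mm and grips with 3 to 60 N. Pads are 20 mm wide; open, the fingers measure 115 mm over their backs; the gripper's body (75 mm by 178 mm) begins 61 mm behind the grasp point.
Start: joints at [1.252, 0.423, 1.63, -0, 1.089, -0.019], TCP at [0.185, 0.597, 0.303] pointing down, gripper open.
Joint ranges: [-3, 3], [-0.9, 2.11], [0.09, 2.58], [-1.31, 4.45], [0.11, 2.69], [-2.54, 2.54]. Speed limits (rad/s): [2.39, 2.39, 3.01, 3.14, 3.14, 3.14].

INTERFACE

Orientations are given as a 3x3 rotation matrix whose columns are the frame's x, y, z axes.
In Python, from station import read_state, capture, get_calibration, job_done, masks_of gives the robot as it stands.
- The arm moves only by the tool apply_moves, never from a script. Its arguments are lists of equal length, an entry for each row: "dp": the shift along the world's x, y, z in m, a list of three; "twist": the turn about the world's z in rad. A call has 1 to 12 rows; each row is the pose to reach, as a shift and turn from the pose commanded when the call began; what a row does not reach only later rows make up. A row lasts 1/10 s, in which the tool goes at most 50 mm and 8.59 degrees, less where a joint would pass 70% of its speed; a pose out of reach is approached as far as the arm can. A call with a gripper value outside its range is refused whole. "hand" is the opening, from 0 (shut) to 1 (fully open), set as the call begins (left out, the last holds). The fingers move at their own pace and stop on an object; "squeeze" is the grip in N (left out, the last holds). Time passes only in rows, so rows that repeat a pose let the fingers close. It gives the time, the measured TCP pose, the force, the opening and the grip force at its end, in the units of the state.
- read_state(): the state, without advancing time (a new reading comes with each control period).
- capture(name): name is "side" or "top" or "wrist"; returns the picture (480x640x3 uint8, red, green, blue); there is no depth.
- get_calibration(name): a dict with "fx", "fy", "cx", "cy" (pixels), "R" (3x3) and "t" (3): a world point X has camera coordinates R X + t. Camera axes: x right, y down, z forward; pixel columns grow to the right and rows downward; lengths in m; the calibration is good to about 2 mm. A picture is of the moment at which its call begins: read the wrist's pose just before it. get_calibration takes no time and is no camera call; for the wrist camera it gives the pose at the moment of the call.
- job_done(): hands the job in; it is judged then, once.
Trained networks look in the newest picture that a camera, given by its name, has taken for a name from the list of things; names that differ only in an ending like _2 or _b are one class to them, and where a whole thing is asked for, a point or a joint stands for the part that bears it (a point fixed in the world has none). Each returns a list of dicts, best first, with "conf" (0 to 1); they miss things now and then, are a little off and sometimes report something else, mostly with a low value. They report only what shows in the picture. A call takes as long as a camera call. They do not tell look-alikes from the thing itself.
- masks_of(label, camera): "pixels" (480x640 bool, what is visible of it) and "position" ([column, row] in pixels, amid what is visible of it).
The state is a dict: "time_s": time; "joint_pos": joint angles; "qvel": joint speeds; "tau": joint torques, N m; "ee_pos": TCP position; "ee_rot": TCP orientation; "contact_force": force on the tool from outside, world axes, zero at the start; "moment": the same for the moment, N m; "grip_width": finger opening in m; "grasp_force": force on a finger pad.
Only numpy, scipy, OpenCV 4.12 (cv2) and the standard library are available. Lean on these libraries where they do the work, as an engineer would, in place of code of your own. Each camera call takes 0.05 s, during which the arm holds its last target. There are 200 camera calls.

TASK

Of the two loose steel gears on the bench take the 12-tooth one, which suits the brass master gear of the green gear plate: set it on the bare post beside the master, feeling for mesh without forcing the teeth, until it is fully home, then turn the meshed pair until the master's pointer stands at the index line and leave it there. Lay the other gear, the 9-tooth one, flat and hub up in the white tray beside the odd gear already sorted there. Leave the jar, the thread spool and the screwdriver where they are.

Things in the scene. Friction and masses are not known exactly. Their poses are not given: they have to be found in the camera images.
- gear_12: 12-tooth steel gear, matches the master: toothed disc 12 mm thick, 54 mm over the tips, round-topped teeth 5.8 mm wide every 30 degrees; on it a round hub 24 mm in diameter from 12 to 40 mm up; 14 mm bore through all. Origin: on the bore axis at the disc's underside; z up along the hub; a tooth is centred on x. About 0.16 kg. Lies loose on the bench, hub up; grip it by the hub.
- gear_9: 9-tooth odd gear, teeth too wide for the master (8 mm), otherwise the same sizes, axes, origin and weight as gear_12. Lies loose on the bench, hub up.
- gear_16: 16-tooth odd gear, teeth too fine for the master (3.8 mm), otherwise the same sizes, axes, origin and weight as gear_12. Already sorted: it lies loose, hub up, in the -x half of the tray (its centre 35 to 55 mm to -x of the tray's centre) and is to stay in the tray.
- gear_plate: Fixed green steel plate 110 x 176 x 12 mm with the brass master gear, the post and the index block. Origin: centre of its underside on the bench; z up; its y axis runs from the index block (-y end) past the master to the post (+y end).
- post (a point): Foot of the bare post, on its axis: the shoulder on which a gear's underside rests when home, 20 mm above the bench. Post 12 mm in diameter, rising 30 mm above this point, the top 8 mm tapering to 5 mm. A gear out of mesh stops 12 mm above this point, on the master's teeth; turned to the right phase it drops home. Play in mesh: about 1 mm at the teeth (3 degrees).
- master_axis (a point): Centre of the master gear's top face, 32 mm above the bench, 56.5 mm from the post. Brass, 16 round-topped teeth 5.8 mm wide, 69.6 mm over the tips, 12 mm thick, free to turn with slight drag (0.04 N m). A 22 mm boss stands 10 mm above the face; the pointer is on the side away from the post. Where its teeth stand is not in the readings.
- pointer (a joint): Angle (rad) of the pointer, which turns with the master: 0 at the index line, positive counterclockwise from above; starts at 0.6 to 1.0, stays where left. A stiff friction washer (0.5 N m) holds it on the master at an arbitrary angle: it does not tell where the teeth are. Turning the meshed gear_12 counterclockwise by A turns the pointer clockwise by 0.75 A.
- pointer_tip (a point): Tip of the pointer (a white bar 6 mm wide), 47 mm from the master's axis, 35 mm above the bench.
- index_line (a point): Inner end of the white index line on the small dark block at the -y end of the plate, 49 mm from the master's axis, 35 mm above the bench.
- odd_tray: Fixed white open tray for the odd gears, 190 (x) x 130 (y) x 28 mm, walls and floor 4 mm thick. Origin: centre of its underside; x along its length; z up.
- cement_jar: Small amber jar with a black cap, 42 mm in diameter, 55 mm tall, bystander. Origin: centre of its underside.
- thread_spool: Wooden thread spool standing on end, 38 mm in diameter, 42 mm tall, bystander. Origin: centre of its underside.
- driver: Screwdriver 170 mm long lying on the bench, bystander. Origin: centre of its underside; x along its length toward the tip.
Not all that is in view belongs to the job. Several things have the shape of the odd_tray; the one meant has the colours described above.

How it is judged:
By the outcome, as a careful person would: the job done as asked, in the order asked, and still so for the second after the job is handed in, with the robot touching nothing.
It also fails if it takes over 64 s, if anything falls off the work surface, if the arm or the gripper's body presses on something with over 40 N, if the wrist force passes 120 N, or if a joint passes its speed limit or range.

## Working session

There is one attempt and no reset: what is moved stays moved. The work goes in short steps, Python scripts to look and compute and a tool call to move; the robot and the scene stay as the last step left them, time stands still between calls to the robot, and variables do not carry over. Pictures are saved under pics/ and viewed, at most 15 in all, crops included, and the job is handed in when it is done.

Besides the shell and the picture viewer there is one more tool, called after "Request:" as name([rows], argument=value, ...), one row to a line, values as JSON. apply_moves: Moves the arm, as the interface text tells. Its arguments: {"type":"object","properties":{"dp":{"type":"array","items":{"type":"array","items":{"type":"number"}}},"twist":{"type":"array","items":{"type":"number"}},"hand":{"type":"number"},"squeeze":{"type":"number"}},"required":["dp","twist"]}

```bash
mkdir -p pics; ls; cat > h.py <<'E'
import numpy as np,cv2
from station import *
def pix2w(cam,uv,z,C=None):
    C=C or get_calibration(cam);R=np.array(C["R"]);t=np.array(C["t"])
    d=R.T@np.array([(uv[0]-C["cx"])/C["fx"],(uv[1]-C["cy"])/C["fy"],1]);o=-R.T@t
    return o+d*(z-o[2])/d[2]
def w2pix(cam,X,C=None):
    C=C or get_calibration(cam);c=np.array(C["R"])@np.array(X)+np.array(C["t"])
    return np.array([C["fx"]*c[0]/c[2]+C["cx"],C["fy"]*c[1]/c[2]+C["cy"]])
def save(im,n): cv2.imwrite("pics/"+n,cv2.cvtColor(im,cv2.COLOR_RGB2BGR))
E
python3 - <<'E'
from h import *
s=read_state();print(s)
im=capture("top");save(im,"top0.png")
C=get_calibration("top");print(C)
for n in ["gear_12","gear_9","gear_plate","post","pointer","odd_tray","cement_jar","thread_spool","driver"]:
    for m in masks_of(n,"top")[:4]:
        print(n,round(m["conf"],2),np.round(m["position"]),m["pixels"].sum(),np.round(pix2w("top",m["position"],0.03),3))
E
```

```text
pics
{'time_s': 0.0, 'joint_pos': array([ 1.25202142e+00,  4.23828366e-01,  1.63070325e+00, -1.92231481e-05,
        1.08857070e+00, -1.90279370e-02]), 'qvel': array([-0.00048564,  0.00286496,  0.00098794,  0.00023185, -0.00025216,
       -0.00012916]), 'tau': array([ 1.16227246e-03, -5.44638097e+01, -2.73658293e+01,  6.44092332e-02,
        2.29505904e-02, -1.39464432e-04]), 'ee_pos': array([0.18440799, 0.59671851, 0.30190418]), 'ee_rot': array([[-9.55413868e-01,  2.95269594e-01, -4.56959958e-04],
       [ 2.95269947e-01,  9.55412784e-01, -1.43894213e-03],
       [ 1.17095291e-05, -1.50971180e-03, -9.99998860e-01]]), 'contact_force': array([ 0.40027677, -1.16610446,  0.91672823]), 'moment': array([ 0.00507276, -0.00369972,  0.00582718]), 'grasp_force': 0.0, 'grip_width': 0.08757253586434706}
{'fx': 502.87956090883984, 'fy': 502.87956090883984, 'cx': 329.10243997564396, 'cy': 238.13105053136442, 'R': array([[-0.00402257, -0.99983905, -0.01748385],
       [-0.99298447,  0.00605998, -0.11808947],
       [ 0.11817641,  0.01688617, -0.99284903]]), 't': array([0.02226174, 0.52181122, 1.10425123])}
gear_12 0.9 [470. 264.] 350 [ 0.461 -0.295  0.03 ]
gear_12 0.82 [182. 241.] 374 [0.517 0.353 0.03 ]
gear_12 0.78 [256. 261.] 364 [0.47  0.184 0.03 ]
gear_9 0.9 [470. 264.] 350 [ 0.461 -0.295  0.03 ]
gear_9 0.82 [182. 241.] 374 [0.517 0.353 0.03 ]
gear_9 0.78 [256. 261.] 364 [0.47  0.184 0.03 ]
gear_plate 0.81 [377. 246.] 3651 [ 0.504 -0.088  0.03 ]
post 0.81 [372. 247.] 3737 [ 0.501 -0.078  0.03 ]
pointer 0.81 [383. 244.] 623 [ 0.507 -0.102  0.03 ]
odd_tray 0.83 [480. 240.] 4772 [ 0.515 -0.321  0.03 ]
odd_tray 0.74 [450. 358.] 5345 [ 0.256 -0.245  0.03 ]
odd_tray 0.71 [249. 345.] 5078 [0.286 0.198 0.03 ]
odd_tray 0.68 [380. 123.] 4604 [ 0.79  -0.099  0.03 ]
cement_jar 0.83 [302. 134.] 328 [0.765 0.082 0.03 ]
thread_spool 0.75 [450. 161.] 321 [ 0.699 -0.258  0.03 ]
driver 0.71 [245. 134.] 493 [0.767 0.213 0.03 ]
```

View pics/top0.png

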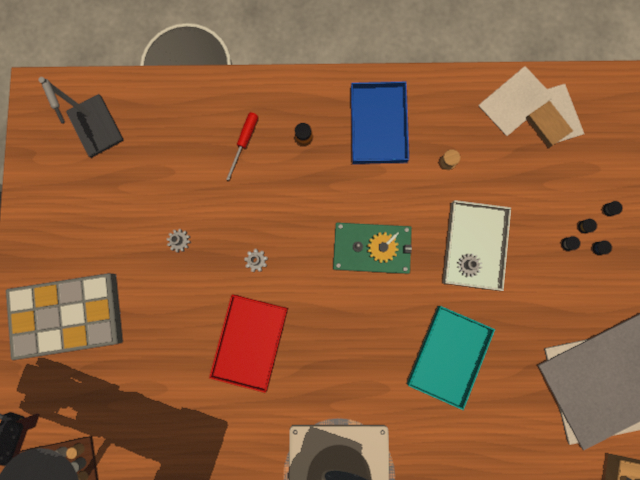

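The view shows two loose gears at (178,240) and (256,260), and the sorted gear at (469,264) in the white tray (478,245). The look-alike trays are blue (380,123), teal (450,358) and red (249,345). The plate is at (373,248), with its post on the left at (358,246) and its index block on the right. I'll take close crops to tell the two gears apart.

```bash
python3 - <<'E'
from h import *
im=cv2.imread("pics/top0.png")
f=lambda x,y,r,s:cv2.resize(im[y-r:y+r,x-r:x+r],(s,s),interpolation=cv2.INTER_CUBIC)
a=np.hstack([f(178,240,15,380),f(256,260,15,380)])
cv2.imwrite("pics/c1.png",a)
p=cv2.resize(im[210:290,325:515],(760,320),interpolation=cv2.INTER_CUBIC);cv2.imwrite("pics/c2.png",p)
hsv=cv2.cvtColor(im,cv2.COLOR_BGR2HSV)
g=cv2.inRange(hsv,(50,60,30),(80,255,200));g[:210]=0;g[290:]=0;g[:,:320]=0;g[:,425:]=0
g=cv2.morphologyEx(g,cv2.MORPH_CLOSE,np.ones((15,15)))
pts=cv2.findNonZero(g);r=cv2.minAreaRect(pts);b=cv2.boxPoints(r)
for q in b: print(q,np.round(pix2w("top",q,0.012),4))
# tray
m=[m for m in masks_of("odd_tray","top") if abs(m["position"][0]-480)<15 and abs(m["position"][1]-240)<20][0]
r=cv2.minAreaRect(cv2.findNonZero(cv2.morphologyEx(m["pixels"].astype(np.uint8),cv2.MORPH_CLOSE,np.ones((25,25)))))
w=[pix2w("top",q,0.028) for q in cv2.boxPoints(r)]
print(np.round(w,3),np.mean(w,0))
E
```

```text
[332.83463 269.19833] [0.4528 0.0117 0.012 ]
[335.26096 222.28935] [0.5609 0.0056 0.012 ]
[411.2645  226.22058] [ 0.5506 -0.1688  0.012 ]
[408.83817 273.12958] [ 0.4431 -0.1608  0.012 ]
[[ 0.416 -0.231  0.028]
 [ 0.608 -0.259  0.028]
 [ 0.591 -0.397  0.028]
 [ 0.4   -0.367  0.028]] [ 0.50356711 -0.31357206  0.028     ]
```

View pics/c1.png

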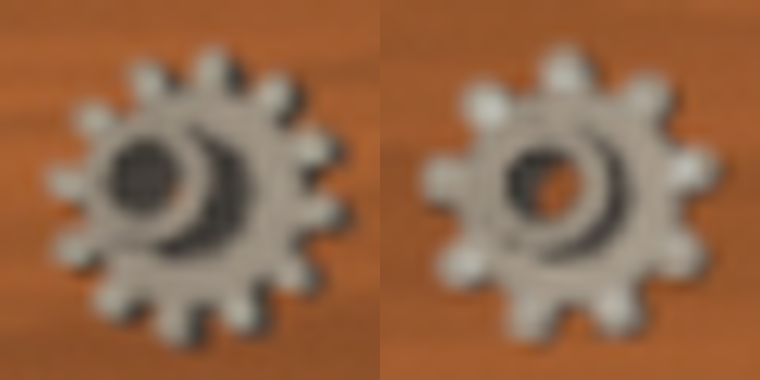

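View pics/c2.png

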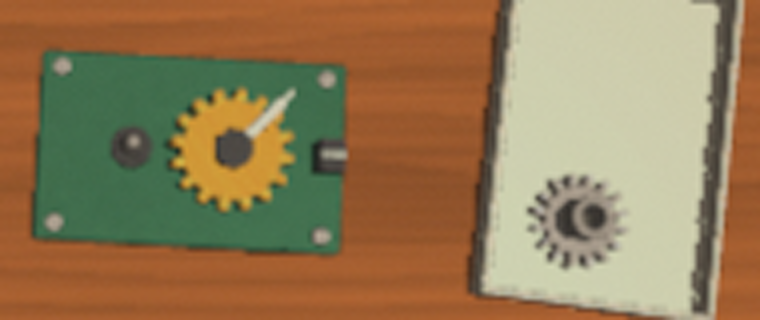

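Counting teeth in the crops, the left gear at (178,240) has 12 and the right one at (256,260) has 9. I'll go above gear_12.

```bash
python3 - <<'E'
from h import *
print("g12",pix2w("top",(178.4,240.6),.012),"g9",pix2w("top",(256,260.4),.012))
print("post",pix2w("top",(325+131/4,210+146/4),.05),"master",pix2w("top",(325+234/4,210+148/4),.042))
print("g16",pix2w("top",(325+573/4,210+221/4),.016))
C=get_calibration("wrist");s=read_state();R=np.array(C["R"]);o=-R.T@np.array(C["t"])
print("cam in tool",s["ee_rot"].T@(o-s["ee_pos"]),"\n",R@s["ee_rot"],C["fx"])
E
```

```text
g12 [0.52057884 0.36766434 0.012     ] g9 [0.47386331 0.18756742 0.012     ]
post [ 0.50062898 -0.04403924  0.05      ] master [ 0.49999189 -0.1016446   0.042     ]
g16 [ 0.46000705 -0.29473324  0.016     ]
cam in tool [ 0.06931893 -0.00031105 -0.08282651] 
 [[ 1.76558643e-04  9.99999980e-01  9.46353108e-05]
 [-9.65974645e-01  1.95027342e-04 -2.58636707e-01]
 [-2.58636721e-01 -4.57507647e-05  9.65974660e-01]] 402.56864898445417
```

Request:
apply_moves([
  [0.035,-0.024,-0.01],
  [0.07,-0.048,-0.02],
  [0.105,-0.072,-0.03],
  [0.14,-0.096,-0.04],
  [0.175,-0.12,-0.05],
  [0.21,-0.144,-0.06],
  [0.245,-0.168,-0.07],
  [0.28,-0.192,-0.085],
  [0.315,-0.216,-0.1],
  [0.336,-0.229,-0.12],
  [0.336,-0.229,-0.12],
  [0.336,-0.229,-0.12],
], twist=[-0.1,-0.2,-0.3,-0.4,-0.5,-0.6,-0.6,-0.6,-0.6,-0.6,-0.6,-0.6])

```text
time_s: 1.75
ee_pos: [0.5204, 0.3678, 0.1823]
ee_rot: [[-0.621, 0.784, -0.001], [0.784, 0.621, -0.0], [0.0, -0.001, -1.0]]
contact_force: [-0.6, 0.3, 0.4]
grip_width: 0.0878
grasp_force: 0.0
```

```bash
cat >> h.py <<'E'
def look(lbl,z,name=None):
    C=get_calibration("wrist");s=read_state();im=capture("wrist")
    if name: save(im,name)
    out=[]
    for m in masks_of(lbl,"wrist")[:3]:
        c,r=cv2.minEnclosingCircle(cv2.findNonZero(m["pixels"].astype(np.uint8)))
        X=pix2w("wrist",c,z,C);out.append((m,C,im));print(lbl,round(m["conf"],2),np.round(c),round(r,1),np.round(X,4),"d",np.round(X-s["ee_pos"],4)[:2])
    print(s["time_s"],np.round(s["ee_pos"],4),"psi",round(np.arctan2(s["ee_rot"][1,0],s["ee_rot"][0,0]),4),np.round(s["joint_pos"],2))
    return out,C,s,im
E
python3 - <<'E'
from h import *
look("gear_12",.012,"w1.png")
E
```

```text
gear_12 0.95 [325. 244.] 41.2 [0.5219 0.3696 0.012 ] d [0.0015 0.0018]
1.75 [0.5204 0.3678 0.1823] psi 2.2405 [ 0.6   0.59  1.67  0.    0.88 -0.07]
```

View pics/w1.png

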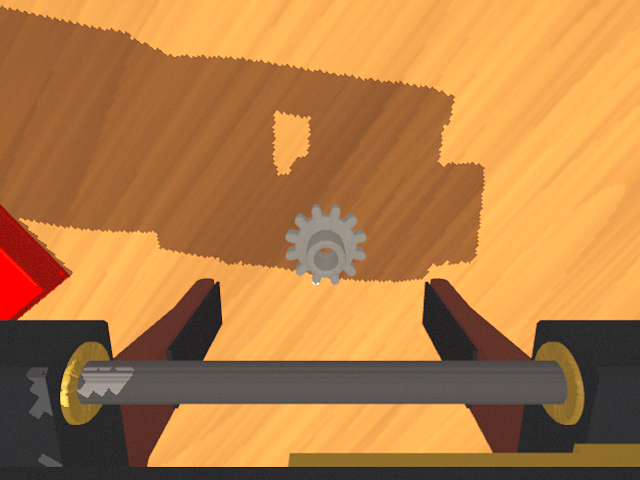

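```bash
cat >> h.py <<'E'
from scipy.optimize import minimize
def fitgear(mask,C,c0,N,z,r0=.0235,r1=.0265,R=None,search=.004):
    """centre + world tooth phase (rad, mod 2pi/N) from mask, by N-th harmonic of the outline ring at height z"""
    a=np.linspace(0,2*np.pi,720,endpoint=False);rr=np.linspace(r0,r1,5)
    K=np.array(C["R"]);t=np.array(C["t"]);m=cv2.GaussianBlur(mask.astype(np.float32),(3,3),0)
    def prof(c):
        P=np.stack([c[0]+np.outer(rr,np.cos(a)),c[1]+np.outer(rr,np.sin(a)),np.full((5,720),z)],-1)@K.T+t
        return cv2.remap(m,(C["fx"]*P[...,0]/P[...,2]+C["cx"]).astype(np.float32),(C["fy"]*P[...,1]/P[...,2]+C["cy"]).astype(np.float32),1).mean(0)
    H=lambda c,n:(prof(c)*np.exp(-1j*n*a)).mean()
    g=np.linspace(-search,search,17);best=max(((abs(H((c0[0]+x,c0[1]+y),N))-abs(H((c0[0]+x,c0[1]+y),1)),x,y) for x in g for y in g))
    c=np.array([c0[0]+best[1],c0[1]+best[2]]);h=H(c,N)
    return c,-np.angle(h)/N,abs(h),best[0]
def wpsi(s): return np.arctan2(s["ee_rot"][1,0],s["ee_rot"][0,0])
E
python3 - <<'E'
from h import *
out,C,s,im=look("gear_12",.012)
m=out[0][0]["pixels"]
for z in(.010,.012):
  for N in (9,12):
    c,p,h,b=fitgear(m,C,pix2w("wrist",(325,244),z,C),N,z);print(z,N,c,"d",c-s["ee_pos"][:2],"phase",p,"rel",p-wpsi(s),h,b)
E
```

```text
gear_12 0.92 [324. 246.] 41.0 [0.5222 0.3696 0.012 ] d [0.0023 0.0006]
1.85 [0.5199 0.369  0.1834] psi 2.2426 [ 0.6   0.59  1.67  0.    0.88 -0.07]
0.01 9 [0.52278899 0.3687189 ] d [ 0.00286547 -0.00023949] phase 0.24795270574669873 rel -1.9946843648761468 0.009316245792091083 -0.003033561897729081
0.01 12 [0.52278899 0.3687189 ] d [ 0.00286547 -0.00023949] phase -0.1191716014951647 rel -2.36180867211801 0.2674232018687569 0.2550733941789367
0.012 9 [0.52243603 0.36913418] d [0.0025125  0.00017579] phase 0.23985069850051102 rel -2.0027863721223347 0.009914025164099206 -0.00210048408151102
0.012 12 [0.52243603 0.36913418] d [0.0025125  0.00017579] phase -0.11928973380403603 rel -2.3619268044268815 0.26131772314641927 0.24930321390080903
```

Request:
apply_moves([
  [0.0015,0.001,-0.03],
  [0.0015,0.001,-0.06],
  [0.0015,0.001,-0.08],
  [0.0015,0.001,-0.088],
  [0.0015,0.001,-0.088],
], twist=[0,0,0,0,0])

```text
time_s: 2.45
ee_pos: [0.5212, 0.3695, 0.0943]
ee_rot: [[-0.623, 0.783, -0.001], [0.783, 0.623, -0.001], [0.0, -0.001, -1.0]]
contact_force: [0.2, 0.1, 0.1]
grip_width: 0.0876
grasp_force: 0.0
```

Request:
apply_moves([
  [0,0,0],
  [0,0,0],
  [0,0,0],
  [0,0,0],
  [0,0,0],
  [0,0,0],
], twist=[0,0,0,0,0,0], hand=0, squeeze=25)

```text
time_s: 3.05
ee_pos: [0.5221, 0.3691, 0.0949]
ee_rot: [[-0.622, 0.783, 0.0], [0.783, 0.622, 0.0], [-0.0, 0.0, -1.0]]
contact_force: [-0.1, -0.1, 0.5]
grip_width: 0.0431
grasp_force: 0.0
```

Request:
apply_moves([
  [0,0,0],
  [0,0,0],
  [0,0,0],
  [0,0,0],
  [0,0,0.03],
  [0,0,0.07],
  [0,0,0.105],
  [0,0,0.105],
], twist=[0,0,0,0,0,0,0,0])

```text
time_s: 3.85
ee_pos: [0.5241, 0.3706, 0.2046]
ee_rot: [[-0.622, 0.783, 0.007], [0.783, 0.622, 0.005], [-0.001, 0.008, -1.0]]
contact_force: [0.4, 0.1, -1.5]
grip_width: 0.0238
grasp_force: 25.0
```

Request:
apply_moves([
  [0,-0.04,0],
  [0,-0.085,0],
  [0,-0.13,0],
  [-0.0025,-0.175,0],
  [-0.0075,-0.22,0],
  [-0.0125,-0.265,0],
  [-0.0175,-0.31,0],
  [-0.0225,-0.355,0],
  [-0.0225,-0.4,0],
  [-0.0225,-0.445,0],
  [-0.0225,-0.49,0],
  [-0.0225,-0.52,0],
], twist=[-0.07,-0.14,-0.21,-0.28,-0.35,-0.42,-0.49,-0.56,-0.63,-0.67,-0.67,-0.67])

```text
time_s: 5.05
ee_pos: [0.4987, -0.1534, 0.1987]
ee_rot: [[0.001, 1.0, -0.001], [1.0, -0.001, 0.0], [0.0, -0.001, -1.0]]
contact_force: [0.6, 0.2, -2.5]
grip_width: 0.0235
grasp_force: 25.0
```

Request:
apply_moves([
  [0,0,0],
  [0,0,0],
], twist=[0,0])

```text
time_s: 5.25
ee_pos: [0.4988, -0.1511, 0.1987]
ee_rot: [[0.001, 1.0, -0.002], [1.0, -0.001, 0.001], [0.001, -0.002, -1.0]]
contact_force: [0.4, -0.6, -1.9]
grip_width: 0.0237
grasp_force: 25.0
```

```bash
python3 - <<'E'
from h import *
out,C,s,im=look("master_axis",.032,"w2.png")
look("post",.05);look("pointer",.035)
print(s["grip_width"],s["grasp_force"],s["contact_force"])
E
```

```text
master_axis 0.81 [336. 128.] 157.2 [ 0.508  -0.0775  0.032 ] d [0.0093 0.0736]
5.25 [ 0.4988 -0.1511  0.1987] psi 1.5699 [-0.32  0.43  1.93  0.    0.79 -0.32]
post 0.8 [336. 129.] 157.6 [ 0.5078 -0.0771  0.05  ] d [0.0088 0.0728]
5.35 [ 0.499  -0.1499  0.199 ] psi 1.5723 [-0.31  0.42  1.93  0.    0.79 -0.32]
pointer 0.56 [334. 178.] 66.9 [ 0.5073 -0.1055  0.035 ] d [0.008  0.0442]
5.45 [ 0.4993 -0.1497  0.1993] psi 1.5734 [-0.31  0.42  1.93  0.    0.79 -0.32]
0.02370724328217449 24.999614199623466 [ 0.43568154 -0.62446732 -1.91969094]
```

View pics/w2.png

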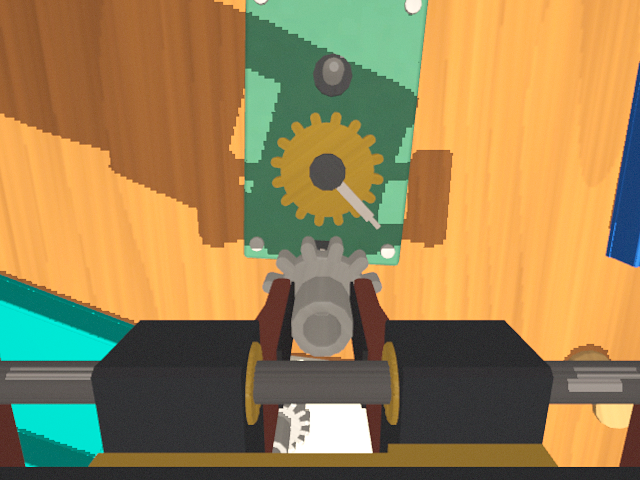

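The view shows the master at (327,172), the bare post at (333,72) and the pointer tip at (377,226). The held gear's teeth are visible at (308,243) and (332,245), with its hub top at (322,328).

```bash
cat >> h.py <<'E'
def gold(im):
    hsv=cv2.cvtColor(im,cv2.COLOR_RGB2HSV)
    return hsv
E
python3 - <<'E'
from h import *
C=get_calibration("wrist");s=read_state();im=capture("wrist")
print(s["ee_pos"],wpsi(s))
hsv=cv2.cvtColor(im,cv2.COLOR_RGB2HSV)
print("hsv gold",hsv[150,300],hsv[190,310],"green",hsv[230,270],hsv[60,270],"wood",hsv[20,500],hsv[200,430])
g=cv2.inRange(hsv,(15,150,60),(35,255,255));g[:, :250]=0;g[:,400:]=0;g[240:]=0;g[:100]=0
c,p,h,b=fitgear(g>0,C,pix2w("wrist",(327,168),.032,C),16,.032,.0315,.0345);print("master",c,p,h,b,(g>0).sum())
# post top + base ellipse
gray=im.astype(int).max(2);pm=(gray<110)&(hsv[...,1]<60);pm[:50]=0;pm[105:]=0;pm[:,:300]=0;pm[:,370:]=0
ys,xs=np.nonzero(pm);print("post blob",xs.min(),xs.max(),ys.min(),ys.max())
print("post z20 est",pix2w("wrist",((xs.min()+xs.max())/2,(ys.min()+ys.max())/2),.02,C))
print("hub top", pix2w("wrist",(322,328),s["ee_pos"][2]-.055,C)-s["ee_pos"])
for mm in masks_of("gear_12","wrist"): print(mm["conf"],mm["position"],mm["pixels"].sum())
m=[q for q in masks_of("gear_12","wrist") if abs(q["position"][0]-322)<25 and abs(q["position"][1]-290)<50][0]["pixels"]
# held gear: windowed profile
a=np.radians(np.arange(30,150,.5));K=np.array(C["R"]);t=np.array(C["t"])
z=.199-.095+.012
for oy in(-.003,0,.003):
  best=[]
  for ox in np.linspace(-.003,.003,13):
    c=(0.5+ox,-.151+oy)
    rr=np.linspace(.0235,.026,4)
    P=np.stack([c[0]+np.outer(rr,np.cos(a)),c[1]+np.outer(rr,np.sin(a)),np.full((4,len(a)),z)],-1)@K.T+t
    f=cv2.remap(m.astype(np.float32),(C["fx"]*P[...,0]/P[...,2]+C["cx"]).astype(np.float32),(C["fy"]*P[...,1]/P[...,2]+C["cy"]).astype(np.float32),1).mean(0)
    hh=(f*np.exp(-12j*a)).mean();best.append((abs(hh),ox,-np.angle(hh)/12))
  print(oy,max(best))
E
```

```text
[ 0.49955573 -0.14981994  0.19957183] 1.5735027525656347
hsv gold [ 21 184 186] [ 20 183 184] green [ 71 104 113] [ 73 103 114] wood [ 15 165 243] [ 12 164 166]
master [ 0.5026001  -0.10237351] -0.1670799201910722 0.24950963253720143 0.2420289251342999 6835
post blob 312 350 56 98
post z20 est [ 0.50584844 -0.04624106  0.02      ]
hub top [ 0.00109411 -0.00045447 -0.055     ]
0.74 [288.1, 425.8] 1288
0.7 [320.8, 289.6] 7380
0.7 [605.7, 410.2] 1095
0.57 [323.6, 171.8] 8589
0.51 [328.4, 119.5] 43137
-0.003 (np.float64(0.07076763912543019), np.float64(-0.003), np.float64(0.03372902045255714))
0 (np.float64(0.22088058204965869), np.float64(0.0015000000000000005), np.float64(-0.21508555269369797))
0.003 (np.float64(0.27164604804792736), np.float64(0.0), np.float64(0.2446592991575103))
```

Request:
apply_moves([
  [0.002,0.035,0],
  [0.004,0.075,-0.005],
  [0.005,0.1,-0.015],
  [0.005,0.105,-0.03],
  [0.005,0.105,-0.04],
  [0.005,0.105,-0.04],
  [0.005,0.105,-0.04],
], twist=[0.03,0.06,0.09,0.09,0.09,0.09,0.09])

```text
time_s: 6.4
ee_pos: [0.5046, -0.0464, 0.1597]
ee_rot: [[-0.09, 0.996, -0.0], [0.996, 0.09, -0.0], [-0.0, -0.0, -1.0]]
contact_force: [-0.2, 0.1, -2.1]
grip_width: 0.024
grasp_force: 25.0
```

```bash
python3 - <<'E'
from h import *
s=read_state();print(s["ee_pos"],wpsi(s))
save(capture("side"),"s1.png")
im=capture("wrist");save(im,"w3.png")
print([np.round(w2pix("side",p)) for p in ([.505,-.046,.05],[.505,-.046,.02])])
a=cv2.imread("pics/s1.png");u,v=w2pix("side",[.505,-.046,.05]).astype(int)
x0=max(0,u-60);y0=max(0,v-60)
a=cv2.resize(a[y0:y0+100,x0:x0+120],(480,400),interpolation=cv2.INTER_CUBIC)
b=cv2.resize(cv2.imread("pics/w3.png"),(320,240));b=cv2.copyMakeBorder(b,0,160,0,0,0)
cv2.imwrite("pics/v3.png",np.hstack([a,b]));print(x0,y0,get_calibration("side"))
E
```

```text
[ 0.50463227 -0.04639225  0.15969126] 1.6612205500267234
[array([327., 256.]), array([327., 269.])]
266 196 {'fx': 481.6701025119553, 'fy': 481.6701025119553, 'cx': 319.0634857203644, 'cy': 237.5485778637236, 'R': array([[ 0.70913568, -0.70503608, -0.00712131],
       [-0.38212405, -0.37581864, -0.84424022],
       [ 0.5925435 ,  0.60140209, -0.53591765]]), 't': array([-0.37564141,  0.25242634,  0.65165706])}
```

View pics/v3.png

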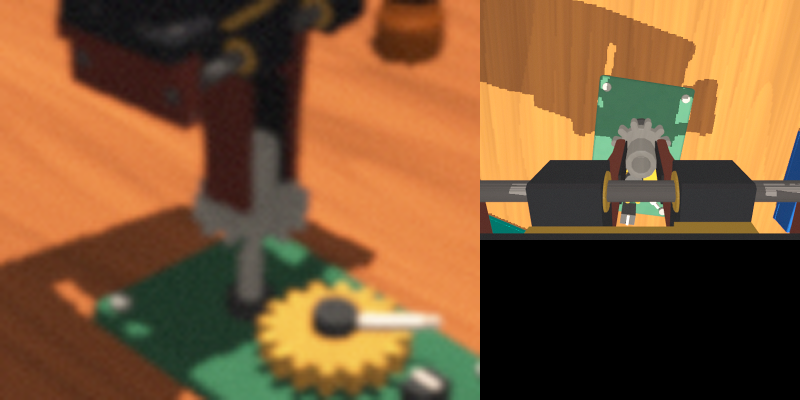

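Side crop: the post axis is at x≈248 and the held disc centre at x≈251, so they line up within about 1 mm. I'll lower by feel.

Request:
apply_moves([
  [0,0,-0.005],
  [0,0,-0.01],
  [0,0,-0.014],
  [0,0,-0.018],
  [0,0,-0.018],
], twist=[0,0,0,0,0])

```text
time_s: 7.0
ee_pos: [0.5042, -0.0459, 0.141]
ee_rot: [[-0.091, 0.996, -0.001], [0.996, 0.091, 0.0], [0.0, -0.001, -1.0]]
contact_force: [-0.0, -0.4, -2.4]
grip_width: 0.0236
grasp_force: 25.0
```

Request:
apply_moves([
  [0,0,-0.003],
  [0,0,-0.006],
  [0,0,-0.009],
  [0,0,-0.011],
  [0,0,-0.011],
], twist=[0,0,0,0,0])

```text
time_s: 7.5
ee_pos: [0.5044, -0.0458, 0.1304]
ee_rot: [[-0.091, 0.996, -0.001], [0.996, 0.091, 0.0], [0.0, -0.001, -1.0]]
contact_force: [-0.6, -0.1, -2.4]
grip_width: 0.0235
grasp_force: 25.0
```

Request:
apply_moves([
  [0,0,-0.002],
  [0,0,-0.004],
  [0,0,-0.006],
  [0,0,-0.006],
], twist=[0,0,0,0])

```text
time_s: 7.9
ee_pos: [0.5044, -0.0459, 0.1244]
ee_rot: [[-0.091, 0.996, -0.0], [0.996, 0.091, 0.0], [0.0, -0.0, -1.0]]
contact_force: [0.5, -0.3, -1.1]
grip_width: 0.0237
grasp_force: 25.0
```

Request:
apply_moves([
  [0,0,-0.0015],
  [0,0,-0.003],
  [0,0,-0.0045],
  [0,0,-0.0045],
], twist=[0,0,0,0])

```text
time_s: 8.3
ee_pos: [0.5044, -0.0459, 0.12]
ee_rot: [[-0.091, 0.996, -0.0], [0.996, 0.091, 0.0], [0.0, -0.0, -1.0]]
contact_force: [-0.1, -0.1, -1.8]
grip_width: 0.0235
grasp_force: 25.0
```

Meshed with no resistance. Next I'll go down to the shoulder.

Request:
apply_moves([
  [0,0,-0.0015],
  [0,0,-0.003],
  [0,0,-0.0045],
  [0,0,-0.0055],
  [0,0,-0.0055],
], twist=[0,0,0,0,0])

```text
time_s: 8.8
ee_pos: [0.5045, -0.0459, 0.1146]
ee_rot: [[-0.091, 0.996, -0.0], [0.996, 0.091, 0.0], [0.0, -0.0, -1.0]]
contact_force: [0.7, 0.4, -1.2]
grip_width: 0.0238
grasp_force: 25.0
```

```bash
cat > ptr.py <<'E'
from h import *
im=capture("top");C=get_calibration("top")
hsv=cv2.cvtColor(im,cv2.COLOR_RGB2HSV)
r=(hsv[...,1]<75)&(hsv[...,2]>120)
B=w2pix("top",[.5035,-.1015,.042])
print("master pix",B)
n,l,st,ce=cv2.connectedComponentsWithStats(r[210:290,365:420].astype(np.uint8))
for i in range(1,n):
    if st[i,4]>4: print(st[i],ce[i]+[365,210])
E
python3 ptr.py; python3 - <<'E'
from h import *
s=read_state();print(s["ee_pos"],s["contact_force"],s["moment"])
a=cv2.cvtColor(capture("top"),cv2.COLOR_RGB2BGR);cv2.imwrite("pics/t2.png",a)
a=cv2.resize(a[220:275,325:420],(760,440),interpolation=cv2.INTER_CUBIC);cv2.imwrite("pics/t2c.png",a)
E
```

```text
master pix [383.40852265 245.43347516]
[   0    0   34   50 1013] [380.13030602 229.16090819]
[ 32   0   8  55 228] [400.88157895 238.01754386]
[ 38   0   8  61 214] [407.29439252 242.12616822]
[ 0.50454977 -0.04588077  0.11463296] [-0.04154767  0.27934833 -1.91348681] [ 0.00863634  0.08901531 -0.03461007]
```

View pics/t2c.png

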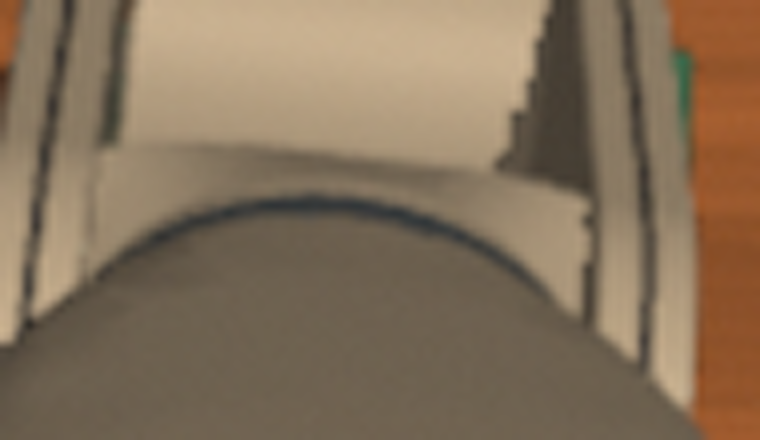

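The arm hides the plate from the top camera (the crop shows only the arm). I'll read the pointer from the earlier wrist picture and the side view instead, and press gently to check seating.

Request:
apply_moves([
  [0,0,-0.0005],
  [0,0,-0.001],
  [0,0,-0.0015],
  [0,0,-0.0015],
], twist=[0,0,0,0])

```text
time_s: 9.3
ee_pos: [0.5047, -0.0459, 0.1144]
ee_rot: [[-0.091, 0.996, 0.0], [0.996, 0.091, -0.0], [-0.0, 0.0, -1.0]]
contact_force: [-4.4, -0.2, 15.8]
grip_width: 0.024
grasp_force: 25.0
```

```bash
cat > side.py <<'E'
import sys
from h import *
M=np.array([.5026,-.1022]);al=1.512
im=capture("side");C=get_calibration("side")
# centre: gold-top estimate; white bar pixels by low saturation/bright inside 50 mm disc at z=.035
hsv=cv2.cvtColor(im,cv2.COLOR_RGB2HSV)
B=w2pix("side",[*M,.042]);
w=((hsv[...,1]<70)&(hsv[...,2]>150)).astype(np.uint8)
n,l,st,ce=cv2.connectedComponentsWithStats(w)
for i in range(1,n):
    X=pix2w("side",ce[i],.035)[:2]-M
    if np.hypot(*X)<.07 and st[i,4]>8:
        ys,xs=np.nonzero(l==i);P=np.array([pix2w("side",(x,y),.035)[:2] for x,y in zip(xs,ys)])
        d=P-M;r=np.hypot(*d.T);v=np.linalg.svd(P-P.mean(0))[2][0];v*=np.sign(v@(P.mean(0)-M))
        wr=lambda x:(x+np.pi)%(2*np.pi)-np.pi
        print(st[i],np.round(X,4),"r",r.min().round(4),r.max().round(4),"ang centroid",wr(np.arctan2(X[1],X[0])-al+np.pi).round(3),"axis",wr(np.arctan2(v[1],v[0])-al+np.pi).round(3))
n=sys.argv[1];u,v=np.round(B).astype(int)
cv2.imwrite("pics/"+n,cv2.resize(cv2.cvtColor(im,cv2.COLOR_RGB2BGR)[v-50:v+50,u-60:u+60],(720,600),interpolation=cv2.INTER_CUBIC))
s=read_state();print(s["time_s"],s["ee_pos"],s["contact_force"],s["moment"])
E
python3 side.py sa.png
```

```text
[355 274  20   5  65] [ 0.0208 -0.0213] r 0.0123 0.0465 ang centroid 0.832 axis 0.791
[368 288   8   5  24] [-0.0015 -0.0563] r 0.0493 0.0638 ang centroid 0.033 axis -0.029
9.35 [ 0.50462521 -0.04591237  0.11443777] [-4.1512224   0.551034   16.09723059] [-0.01196961  0.87986769 -0.03733818]
```

View pics/sa.png

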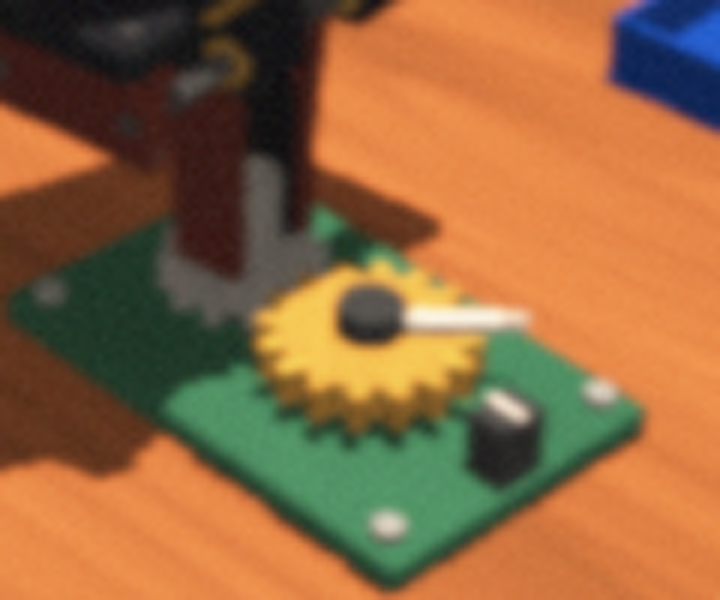

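The side view shows the gear home (16 N on the shoulder) and the pointer tip at crop (525,318), about 0.81 rad from the index line (508,405). I'll ease off and turn counterclockwise.

Request:
apply_moves([
  [0,0,0.001],
  [0,0,0.001],
  [0,0,0.001],
  [0,0,0.001],
  [0,0,0.001],
  [0,0,0.001],
], twist=[0,0.06,0.13,0.2,0.27,0.3])

```text
time_s: 9.95
ee_pos: [0.5047, -0.0459, 0.1145]
ee_rot: [[-0.383, 0.924, 0.0], [0.924, 0.383, -0.0], [-0.0, 0.0, -1.0]]
contact_force: [-1.1, 0.7, 5.7]
grip_width: 0.0235
grasp_force: 25.0
```

```bash
python3 side.py sb.png
```

```text
[355 276  22   5  72] [ 0.018  -0.0259] r 0.0123 0.0505 ang centroid 0.666 axis 0.62
[369 288   7   5  22] [-0.0014 -0.0569] r 0.0505 0.0638 ang centroid 0.034 axis -0.099
10.0 [ 0.50472961 -0.04591445  0.11453903] [-1.73130097  0.29032944  5.44736919] [-0.06481755  0.31202486 -0.06882048]
```

Request:
apply_moves([
  [0,0,0],
  [0,0,0],
  [0,0,0],
  [0,0,0],
  [0,0,0],
  [0,0,0],
  [0,0,0],
  [0,0,0],
  [0,0,0],
], twist=[0.08,0.17,0.26,0.35,0.44,0.53,0.62,0.66,0.66])

```text
time_s: 10.9
ee_pos: [0.5047, -0.0458, 0.1145]
ee_rot: [[-0.868, 0.496, 0.0], [0.496, 0.868, 0.0], [-0.0, 0.0, -1.0]]
contact_force: [-1.2, 1.9, 6.4]
grip_width: 0.0237
grasp_force: 25.0
```

```bash
python3 side.py sc.png; python3 - <<'E'
from h import *
im=capture("wrist");save(im,"w4.png")
a=cv2.imread("pics/w4.png");b=cv2.imread("pics/sc.png")
cv2.imwrite("pics/v4.png",np.hstack([cv2.resize(a,(400,300)),cv2.resize(b,(360,300))]))
E
```

```text
[353 277  23  16  97] [ 0.0028 -0.0365] r 0.0104 0.0638 ang centroid 0.136 axis -0.047
10.95 [ 0.50475804 -0.04580375  0.11452813] [-1.20512127  1.35587385  6.33248058] [ 0.17467887  0.24595704 -0.05857302]
```

View pics/v4.png

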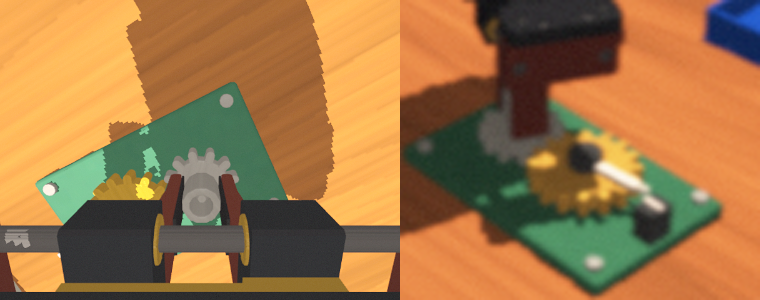

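```bash
cat > fine.py <<'E'
from h import *
# white pixels weighted, split by radius; angle of pointer tip part and of index line about boss centre seen in same picture
ims=np.mean([capture("side").astype(float) for _ in range(4)],0).astype(np.uint8)
hsv=cv2.cvtColor(ims,cv2.COLOR_RGB2HSV)
M=np.array([.5026,-.1022])
for it in range(1):
    B=w2pix("side",[*M,.042]);x0,y0=int(B[0])-14,int(B[1])-12
    v=hsv[y0:y0+24,x0:x0+28,2];n,l,st,ce=cv2.connectedComponentsWithStats((v<75).astype(np.uint8))
    i=1+np.argmax(st[1:,4]);print("boss",st[i],"pix",ce[i]+[x0,y0],"exp",B, "side-centroid z.038", pix2w("side",ce[i]+[x0,y0],.0385)[:2])
    Mb=pix2w("side",ce[i]+[x0,y0],.0385)[:2]
ys,xs=np.mgrid[260:310,340:395];ys=ys.ravel();xs=xs.ravel()
w=np.clip(hsv[ys,xs,2].astype(float)-120,0,100)*np.clip(90-hsv[ys,xs,1].astype(float),0,60)
P=np.array([pix2w("side",(x,y),.035)[:2] for x,y in zip(xs,ys)])
for nm,c in(("wrist M",M),("boss M",Mb)):
    d=P-c;r=np.hypot(*d.T);f=lambda a,b:(lambda k:np.average(d[k],axis=0,weights=w[k]+1e-9))((r>a)&(r<b)&(d[:,1]<.0))
    p,p2,q=f(.018,.032),f(.028,.046),f(.050,.062);A=lambda z:np.arctan2(z[1],z[0])
    print(nm,"ptr inner-idx",A(p)-A(q),"ptr outer-idx",A(p2)-A(q),np.hypot(*p2),np.hypot(*q),"idx vs plate",A(q)-(1.512-np.pi))
E
python3 fine.py
```

```text
boss [10 11  9 10 66] pix [347.60606061 275.83333333] exp [348.29533439 272.78843285] side-centroid z.038 [ 0.49851936 -0.10435768]
wrist M ptr inner-idx 0.1767503807074886 ptr outer-idx 0.1496247617490909 0.036202518722755705 0.05583417627295504 idx vs plate 0.0414385100640311
boss M ptr inner-idx 0.28386417502482875 ptr outer-idx 0.19615263891001167 0.03621464562863878 0.055336195723048855 idx vs plate 0.10967823757650574
```

Request:
apply_moves([
  [0,0,0],
  [0,0,0],
  [0,0,0],
  [0,0,0],
], twist=[0.06,0.12,0.16,0.16])

```text
time_s: 11.6
ee_pos: [0.5048, -0.0458, 0.1145]
ee_rot: [[-0.936, 0.352, 0.001], [0.352, 0.936, 0.0], [-0.001, 0.0, -1.0]]
contact_force: [-0.8, 0.2, 5.1]
grip_width: 0.0237
grasp_force: 25.0
```

Request:
apply_moves([
  [0,0,0],
  [0,0,0],
  [0,0,0],
  [0,0,0],
], twist=[0,0,0,0], hand=0.55)

```text
time_s: 12.0
ee_pos: [0.5045, -0.0459, 0.1141]
ee_rot: [[-0.936, 0.352, -0.0], [0.352, 0.936, -0.0], [0.0, -0.0, -1.0]]
contact_force: [0.2, -0.4, -0.1]
grip_width: 0.0479
grasp_force: 0.0
```

Request:
apply_moves([
  [0,0,0.01],
  [0,0,0.035],
  [0,0,0.07],
  [0.01,-0.02,0.085],
  [0.03,-0.04,0.085],
  [0.05,-0.06,0.085],
  [0.05,-0.07,0.085],
  [0.05,-0.07,0.085],
], twist=[0,0,0,0,0,0,0,0])

```text
time_s: 12.8
ee_pos: [0.5541, -0.1168, 0.1994]
ee_rot: [[-0.935, 0.353, -0.0], [0.353, 0.935, -0.0], [0.0, -0.0, -1.0]]
contact_force: [-0.5, -0.1, -0.7]
grip_width: 0.0483
grasp_force: 0.0
```

```bash
python3 - <<'E'
from h import *
out,C,s,im=look("pointer",.035,"w5.png")
for n,P in (("master",[.5026,-.1022,.032]),("idx",[.4997,-.151,.035]),("post",[.505,-.046,.05])): print(n,w2pix("wrist",P,C))
E
```

```text
pointer 0.97 [303. 162.] 67.7 [ 0.5    -0.1086  0.035 ] d [-0.0541  0.0081]
pointer 0.42 [236. 449.] 8.8 [ 0.6758 -0.231   0.035 ] d [ 0.1217 -0.1142]
12.8 [ 0.5541 -0.1168  0.1994] psi 2.7803 [-0.23  0.48  1.83 -0.    0.83 -1.44]
master [314.76228951 161.61966311]
idx [238.60979101 186.06833275]
post [410.13615301 131.48841514]
```

View pics/w5.png

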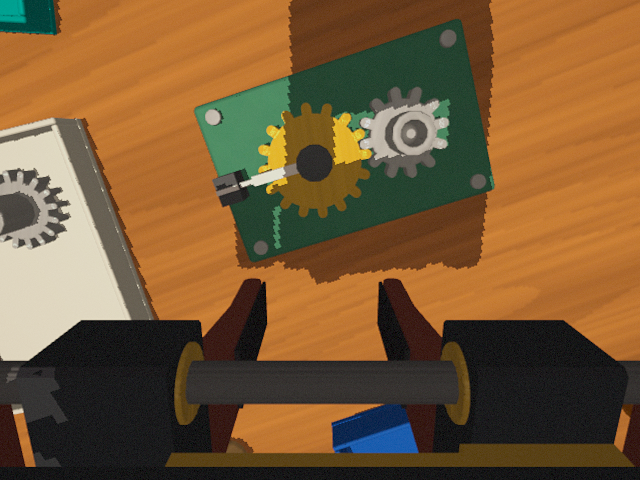

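The gear is home and meshed, and the pointer (240–297, ~185–168) stands close to the index line at (228,188). Next is an exact angle.

```bash
cat > pw.py <<'E'
from h import *
C=get_calibration("wrist");im=capture("wrist");hsv=cv2.cvtColor(im,cv2.COLOR_RGB2HSV)
g=cv2.inRange(hsv,(15,150,60),(35,255,255))
M,p,h,b=fitgear(g>0,C,pix2w("wrist",w2pix("wrist",[.5026,-.1022,.032],C),.032,C),16,.032,.0315,.0345);print("master",M,h,p)
u,v=w2pix("wrist",[*M,.035],C)
ys,xs=np.mgrid[0:480,0:640];ys=ys.ravel();xs=xs.ravel();k=np.hypot(xs-u,ys-v)<130;xs=xs[k];ys=ys[k]
w=(hsv[ys,xs,1]<85)&(hsv[ys,xs,2]>130);xs=xs[w];ys=ys[w]
P=np.array([pix2w("wrist",(x,y),.035,C)[:2] for x,y in zip(xs,ys)]);d=P-M;r=np.hypot(*d.T)
ang=(np.arctan2(d[:,1],d[:,0])+np.pi/2+np.pi)%(2*np.pi)-np.pi;k=abs(ang)<.4
for a,b_ in ((.015,.025),(.025,.035),(.035,.046),(.049,.056),(.056,.066)):
    q=k&(r>a)&(r<b_);
    if q.sum(): m=d[q].mean(0);print(a,b_,q.sum(),"ang",round(np.arctan2(m[1],m[0])+np.pi/2,4),"lat mm",np.round(ang[q].mean()*r[q].mean()*1e3,2))
for nm,a,b_ in(("ptr",.015,.046),("idx",.049,.066)):
    q=k&(r>a)&(r<b_);vv=np.linalg.svd(P[q]-P[q].mean(0))[2][0];vv*=-np.sign(vv[1]);print(nm,"axis",np.arctan2(vv[1],vv[0])+np.pi/2)
dd=np.array(pix2w("wrist",(413,133),.06,C)[:2])-M;print("plate -y from gear hub",np.arctan2(dd[1],dd[0])-np.pi/2,np.hypot(*dd))
E
python3 pw.py
```

```text
master [ 0.5026 -0.1022] 0.2565302065285194 0.1872128285757873
0.015 0.025 168 ang -0.0645 lat mm -1.29
0.025 0.035 179 ang -0.0672 lat mm -2.01
0.035 0.046 129 ang -0.0761 lat mm -2.97
0.049 0.056 39 ang -0.0561 lat mm -2.96
0.056 0.066 45 ang -0.0567 lat mm -3.38
ptr axis -0.08846650573208081
idx axis -0.06128925047396905
plate -y from gear hub -0.03420644752146074 0.05665725392380213
```

Request:
apply_moves([
  [0,-0.03,0.0],
  [0.01,-0.05,0.0],
  [0.02,-0.05,0],
  [0.02,-0.05,0],
], twist=[-0.1,-0.2,-0.3,-0.3])

```text
time_s: 13.35
ee_pos: [0.5748, -0.1656, 0.1991]
ee_rot: [[-0.79, 0.614, 0.0], [0.614, 0.79, 0.0], [-0.0, 0.0, -1.0]]
contact_force: [-0.2, -0.8, 0.4]
grip_width: 0.0483
grasp_force: 0.0
```

```bash
python3 pw.py; python3 - <<'E'
from h import *
C=get_calibration("wrist");im=capture("wrist");save(im,"w6.png");u,v=w2pix("wrist",[.5,-.13,.035],C).astype(int);print(u,v)
cv2.imwrite("pics/w6c.png",cv2.resize(cv2.imread("pics/w6.png")[max(0,v-50):v+50,max(0,u-60):u+60],(720,600),interpolation=cv2.INTER_CUBIC))
E
```

```text
master [ 0.5026 -0.1027] 0.26119163736972184 0.18995447675076632
0.015 0.025 199 ang -0.0776 lat mm -1.55
0.025 0.035 176 ang -0.0767 lat mm -2.29
0.035 0.046 120 ang -0.0753 lat mm -2.98
0.049 0.056 51 ang -0.0609 lat mm -3.2
0.056 0.066 73 ang -0.0592 lat mm -3.52
ptr axis -0.07368523223794599
idx axis -0.05393989050420367
plate -y from gear hub -1.1945695369188178 0.05036151376806451
291 115
```

View pics/w6c.png

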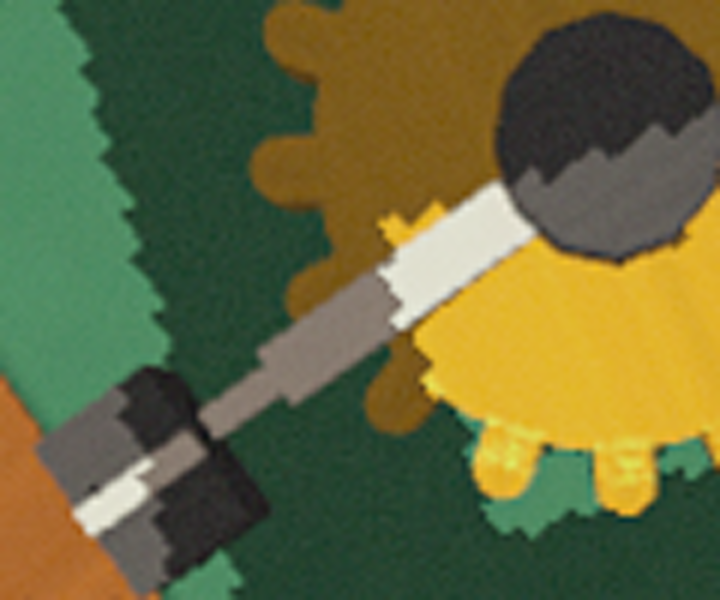

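The crop shows the pointer (520,205)→(205,415) in line with the index line (200,440)→(80,525), within about 1°, and I'll accept that. Now gear_9.

Request:
apply_moves([
  [-0.01,0.035,0],
  [-0.022,0.08,0],
  [-0.034,0.125,0],
  [-0.046,0.17,0],
  [-0.058,0.21,0],
  [-0.07,0.25,0],
  [-0.082,0.29,0],
  [-0.094,0.33,-0.01],
  [-0.1,0.355,-0.017],
  [-0.1,0.355,-0.017],
  [-0.1,0.355,-0.017],
], twist=[0,0,0,0,0,0,0,0,0,0,0], hand=1)

```text
time_s: 14.55
ee_pos: [0.4735, 0.1894, 0.1821]
ee_rot: [[-0.792, 0.61, -0.001], [0.61, 0.792, -0.001], [0.0, -0.001, -1.0]]
contact_force: [-0.6, 0.3, -0.3]
grip_width: 0.0881
grasp_force: 0.0
```

```bash
python3 - <<'E'
from h import *
for i in range(2):
  out,C,s,im=look("gear_9",.012)
  c0=min(((m["conf"],pix2w("wrist",m["position"],.012,C),m) for m,_,_ in out),key=lambda q:np.hypot(*(q[1][:2]-[.4755,.189])))
  for N in(9,12): print(N,fitgear(c0[2]["pixels"],C,c0[1],N,.012,search=.008))
E
```

```text
gear_9 0.78 [322. 248.] 42.0 [0.4751 0.188  0.012 ] d [ 0.0015 -0.0014]
14.55 [0.4735 0.1894 0.1821] psi 2.4856 [ 0.36  0.44  1.96 -0.    0.74 -0.56]
9 (array([0.47490192, 0.18847644]), np.float64(0.04694757781888418), np.float64(0.2737411126388761), np.float64(0.2570268433235563))
12 (array([0.47490192, 0.18847644]), np.float64(0.18145677807023933), np.float64(0.012575757549162563), np.float64(-0.00413851176615725))
gear_9 0.58 [323. 244.] 41.5 [0.4748 0.1888 0.012 ] d [0.0004 0.0004]
14.65 [0.4744 0.1885 0.1824] psi 2.4824 [ 0.35  0.44  1.96 -0.    0.74 -0.56]
9 (array([0.4755355, 0.188642 ]), np.float64(0.04374047591863164), np.float64(0.2684153929731157), np.float64(0.24061306843851732))
12 (array([0.4755355, 0.188642 ]), np.float64(0.17469645153705157), np.float64(0.016301113648377597), np.float64(-0.01150121088622075))
```

Request:
apply_moves([
  [0,0,-0.03],
  [0,0,-0.06],
  [0,0,-0.08],
  [0,0,-0.0875],
  [0,0,-0.0875],
], twist=[0,0,0,0,0])

```text
time_s: 15.25
ee_pos: [0.4744, 0.1883, 0.094]
ee_rot: [[-0.79, 0.614, -0.002], [0.614, 0.79, -0.001], [0.001, -0.002, -1.0]]
contact_force: [0.9, -0.5, 0.8]
grip_width: 0.0879
grasp_force: 0.0
```

Request:
apply_moves([
  [0,0,0],
  [0,0,0],
  [0,0,0],
  [0,0,0],
  [0,0,0],
  [0,0,0],
  [0,0,0],
  [0,0,0],
  [0,0,0],
  [0,0,0],
], twist=[0,0,0,0,0,0,0,0,0,0], hand=0)

```text
time_s: 16.25
ee_pos: [0.4745, 0.1891, 0.0947]
ee_rot: [[-0.79, 0.613, -0.0], [0.613, 0.79, -0.0], [0.0, -0.0, -1.0]]
contact_force: [-0.2, 0.4, -0.0]
grip_width: 0.0239
grasp_force: 25.0
```

Request:
apply_moves([
  [0,0,0.03],
  [0,0,0.07],
  [0,0,0.11],
  [0.005,-0.035,0.115],
  [0.015,-0.08,0.115],
  [0.025,-0.125,0.115],
  [0.035,-0.17,0.115],
  [0.045,-0.215,0.115],
  [0.055,-0.26,0.115],
  [0.06,-0.305,0.115],
  [0.065,-0.35,0.115],
  [0.07,-0.395,0.115],
], twist=[0,0,0,0,0,0,0,0,0,0,0,0])

```text
time_s: 17.45
ee_pos: [0.5441, -0.2077, 0.2093]
ee_rot: [[-0.79, 0.613, -0.001], [0.613, 0.79, 0.0], [0.001, -0.0, -1.0]]
contact_force: [0.6, 1.7, -2.5]
grip_width: 0.0244
grasp_force: 25.0
```

Request:
apply_moves([
  [0.002,-0.045,0],
  [0.004,-0.085,0],
  [0.005,-0.115,0],
  [0.005,-0.115,0],
  [0.005,-0.115,0],
], twist=[0,0,0,0,0])

```text
time_s: 17.95
ee_pos: [0.5489, -0.321, 0.2089]
ee_rot: [[-0.789, 0.614, -0.001], [0.614, 0.789, 0.001], [0.002, 0.0, -1.0]]
contact_force: [0.3, 0.6, -1.3]
grip_width: 0.0236
grasp_force: 25.0
```

```bash
python3 - <<'E'
from h import *
out,C,s,im=look("odd_tray",.028,"w7.png")
print(s["grip_width"],s["grasp_force"])
for m in masks_of("gear_16","wrist"): print(m["conf"],m["position"],pix2w("wrist",m["position"],.02,C))
a=np.array([.998,-.10])
# tray rim corners by assumed centre for overlay
a=cv2.imread("pics/w7.png")
for yaw,col in((-.11,(0,0,255)),):
  c,sn=np.cos(yaw),np.sin(yaw);q=[w2pix("wrist",[.507+c*x-sn*y,-.315+sn*x+c*y,.028],C) for x,y in((.095,.065),(-.095,.065),(-.095,-.065),(.095,-.065))]
  cv2.polylines(a,[np.int32(q)],True,col,1)
cv2.circle(a,tuple(np.int32(w2pix("wrist",[.55,-.321,.004],C))),4,(255,0,0),-1)
cv2.imwrite("pics/w7o.png",a)
E
```

```text
odd_tray 0.86 [638. 281.] 33.0 [ 0.7071 -0.1647  0.028 ] d [0.1583 0.1563]
odd_tray 0.6 [284. 176.] 176.8 [ 0.4993 -0.3138  0.028 ] d [-0.0495  0.0072]
odd_tray 0.28 [320. 297.] 61.2 [ 0.5809 -0.3469  0.028 ] d [ 0.032  -0.0259]
17.95 [ 0.5489 -0.321   0.2089] psi 2.4803 [-0.55  0.55  1.66  0.    0.93 -1.46]
0.023625587435674108 24.999803672544658
0.64 [271.1, 117.2] [ 0.46542648 -0.29741276  0.02      ]
0.63 [318.9, 290.1] [ 0.57835957 -0.34645886  0.02      ]
```

View pics/w7o.png

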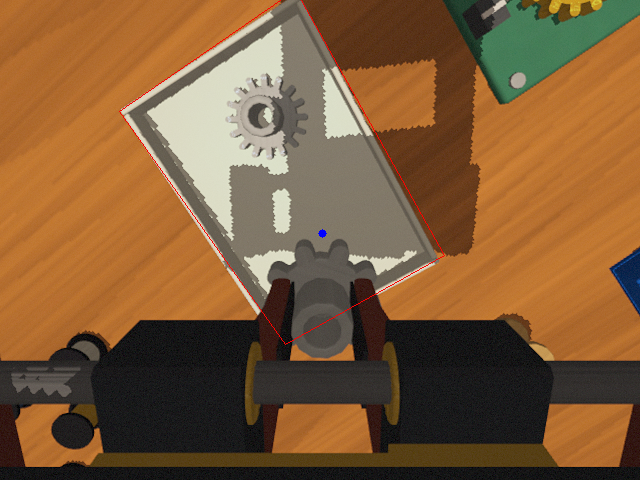

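The tray outline fits the overlay, gear_16 sits at (266,116), and the target spot (322,233) is free and inside the walls. I'll lower and release.

Request:
apply_moves([
  [0,0,-0.03],
  [0,0,-0.06],
  [0,0,-0.085],
  [0,0,-0.1],
  [0,0,-0.105],
  [0,0,-0.108],
  [0,0,-0.11],
  [0,0,-0.11],
], twist=[0,0,0,0,0,0,0,0])

```text
time_s: 18.9
ee_pos: [0.55, -0.3211, 0.1005]
ee_rot: [[-0.79, 0.613, 0.001], [0.613, 0.79, -0.001], [-0.001, 0.0, -1.0]]
contact_force: [-0.1, -0.3, -1.5]
grip_width: 0.0235
grasp_force: 25.0
```

Request:
apply_moves([
  [0,0,-0.001],
  [0,0,-0.0015],
  [0,0,-0.0015],
], twist=[0,0,0])

```text
time_s: 19.2
ee_pos: [0.5498, -0.3211, 0.0987]
ee_rot: [[-0.79, 0.613, 0.001], [0.613, 0.79, -0.0], [-0.001, 0.0, -1.0]]
contact_force: [0.5, 0.5, -0.4]
grip_width: 0.024
grasp_force: 25.0
```

Request:
apply_moves([
  [0,0,0],
  [0,0,0],
  [0,0,0],
  [0,0,0],
], twist=[0,0,0,0], hand=0.55)

```text
time_s: 19.6
ee_pos: [0.5496, -0.3209, 0.0983]
ee_rot: [[-0.79, 0.613, 0.0], [0.613, 0.79, -0.0], [-0.0, 0.0, -1.0]]
contact_force: [-0.6, 0.0, 0.1]
grip_width: 0.0479
grasp_force: 0.0
```

Request:
apply_moves([
  [0,0,0.01],
  [0,0,0.04],
  [0,0,0.08],
  [0.02,0.02,0.11],
  [0.02,0.055,0.11],
  [0.01,0.1,0.11],
  [0,0.145,0.11],
  [0,0.175,0.11],
  [0,0.175,0.11],
  [0,0.175,0.11],
], twist=[0,0,0,0,0,0.05,0.1,0.2,0.3,0.3])

```text
time_s: 20.6
ee_pos: [0.5497, -0.1449, 0.2091]
ee_rot: [[-0.937, 0.35, 0.001], [0.35, 0.937, -0.0], [-0.001, 0.0, -1.0]]
contact_force: [-0.1, 0.8, -0.5]
grip_width: 0.0485
grasp_force: 0.0
```

```bash
python3 pw.py; python3 - <<'E'
from h import *
s=read_state();print(s["time_s"],s["ee_pos"]);a=capture("wrist");b=capture("top");save(b,"te.png");save(a,"we.png")
a=cv2.imread("pics/we.png");b=cv2.imread("pics/te.png")
cv2.imwrite("pics/end.png",np.hstack([cv2.resize(a,(400,300)),cv2.resize(b[200:300,425:525],(300,300),interpolation=cv2.INTER_CUBIC)]))
E
```

```text
master [ 0.5026 -0.1027] 0.26093178287687124 0.18886610539162443
0.015 0.025 149 ang -0.0577 lat mm -1.15
0.025 0.035 134 ang -0.066 lat mm -1.97
0.035 0.046 93 ang -0.0693 lat mm -2.73
0.049 0.056 65 ang -0.0569 lat mm -2.99
0.056 0.066 67 ang -0.0561 lat mm -3.34
ptr axis -0.08199137141932455
idx axis -0.052022774333569055
plate -y from gear hub 0.02692866923036652 0.029446560329795465
20.65 [ 0.54981299 -0.14563106  0.20892145]
```

View pics/end.png

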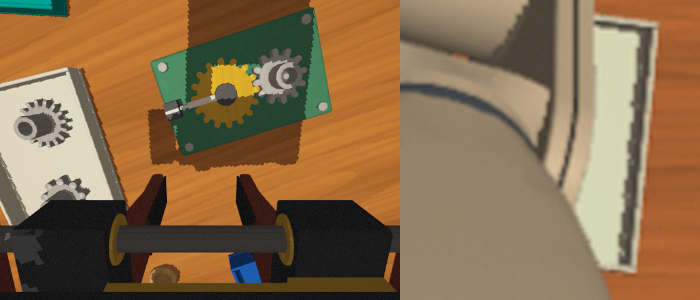

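The final view shows gear_12 home and meshed at (280,75), the pointer on the index line at (175,108), and gear_9 lying hub up in the tray at (65,190) beside gear_16 at (40,125).

```bash
python3 -c "
from station import *
print(job_done())"
```

```text
the job is handed in; nothing more can be done
None
```

I handed the job in at about 21 s: gear_12 is home and meshed on the post, the pointer is within about 1° of the index line, gear_9 lies hub up in the white tray beside gear_16, and I never touched the jar, spool or screwdriver.

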